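# Lock the reference plug against the load cell with the cam lever

## Robot

A 6-joint arm with a two-finger parallel gripper is mounted at the origin on the work surface. World frame = base frame: x ahead of the robot, y to its left, z up, the work surface at z = 0. Lengths are in m, angles in rad, forces in N, time in s.
With the tool pointing down it reaches from about 0.35 to 0.975 m from the base axis. Payload 17.4 kg.
Tool frame: the origin (TCP) lies midway between the tips of the shut fingers; the grasp point (between the pads) lies 19 mm behind it; z points along the fingers, y is the direction in which the jaws open and shut (so a half turn about z gives the same grasp; the last joint's range is limited). The gripper opens to 85 mm and grips with 20 to 120 N. Pads are 22 mm wide; open, the fingers measure 114 mm over their backs; the gripper's body (76 mm by 85 mm) begins 54 mm behind the grasp point. The pads swing forward as they close: fully open they stand 13 mm farther back than shut.
Start: joints at [1.102, 0.116, 1.442, -0, 1.584, -0.038], TCP at [0.282, 0.613, 0.231] pointing down, gripper open.
Joint ranges: [-2.83, 2.83], [-0.83, 2.19], [0.07, 2.5], [-1.14, 4.28], [0.01, 3], [-2.97, 2.97]. Speed limits (rad/s): [1.89, 1.89, 2.22, 3.14, 3.14, 3.14].

## Interface

Orientations are given as a rotation vector (axis times angle).
In Python, from plant import manip gives the robot as it stands.
- The arm moves only by the tool play_rows, never from a script. Its argument "deltas" is text: rows parted by semicolons, each of 7 numbers parted by spaces: the finger opening in m, from 0 to 0.0854, then the shift along the tool's x, y, z in m, then the turn, a rotation vector about the tool's x, y, z in rad. In form: grip x y z ax ay az; .... A call has 1 to 10 rows; each row is the pose to reach, as a shift and turn from the pose measured when the call began, along the tool's axes at that moment; what a row does not reach only later rows make up. A row lasts 1/10 s, in which the tool goes at most 50 mm and 8.59 degrees, less where a joint would pass 70% of its speed; a pose out of reach is approached as far as the arm can. A call with a gripper value outside its range is refused whole. The fingers move at their own pace and stop on an object; the grip force is fixed at half the most. Time passes only in rows, so rows that repeat a pose let the fingers close. It gives the time, the measured TCP pose, the force and the opening at its end, in the units of the state.
- manip.state(): the state, without advancing time (a new reading comes with each control period).
- manip.get_image(name): name is "scene" or "top" or "wrist"; returns (picture, depth): 400x640x3 uint8, red, green, blue; 400x640 float32, m along the optical axis (not along the pixel's ray), 0 where there is no reading.
- manip.camera_model(name): a dict with "mtx" (3x3 intrinsics, pixels), "origin" and "attitude" of the camera in the world. Camera axes: x right, y down, z forward; pixel columns grow to the right and rows downward; lengths in m; the calibration is good to about 2 mm. A picture is of the moment at which its call begins: read the wrist's pose just before it. camera_model takes no time and is no camera call; for the wrist camera it gives the pose at the moment of the call.
- manip.sign_off(): hands the job in, once; it reports no verdict.
Trained networks look in the newest picture that a camera, given by its name, has taken for a name from the list of things; names that differ only in an ending like _2 or _b are one class to them, and where a whole thing is asked for, a point or a joint stands for the part that bears it (a point fixed in the world has none). Each returns a list of dicts, best first, with "score" (0 to 1); they miss things now and then, are a little off and sometimes report something else, mostly with a low value. They report only what shows in the picture. A call takes as long as a camera call. They do not tell look-alikes from the thing itself.
- manip.regions_of(camera, name): "region" (400x640 bool, what is visible of it) and "at" ([column, row] in pixels, amid what is visible of it).
- manip.spot_point(camera, name): "at" ([column, row] in pixels: a listed point, or the origin of a listed thing).
The state is a dict: "time_s": time; "joints": joint angles; "joint_velocities": joint speeds; "joint_torque": joint torques, N m; "eef_pos": TCP position; "ee_rot": TCP orientation; "contact_force": force on the tool from outside, world axes, zero at the start; "torque": the same for the moment, N m; "gripper_width": opening from 0.0 (shut) to 1.0 (fully open).
Only numpy, scipy, OpenCV 4.12 (cv2) and the standard library are available. Lean on these libraries where they do the work, as an engineer would, in place of code of your own. Each camera call takes 0.05 s, during which the arm holds its last target.

## Task

Gently slide the rod forward until its disc pushes the white plug along the cradle and holds it snugly against the sprung load-cell platen, without overloading the load cell (25 N). Then swing the cam lever over centre to its closed stop so that the rod is clamped there with the plug held tight. Let go and leave everything else on the bench where it is.

Things in the scene. Friction and masses are not known exactly. Their poses are not given: they have to be found in the camera images.
- stand: clamping stand bolted to the bench: dark steel base plate 120 x 410 x 12 mm, green clamp block, aluminium V-cradle, green load-cell post at the +y end. Origin at bench level under the rod's centre line; z up; y along the rod, towards the load cell (the rod advances to +y); the lever is on the +x side.
- cradle (a point): point on the rod's axis over the cradle, 55 mm up, 92 mm in +y from the stand's origin. The load cell's white platen (disc 32 mm) faces -y; its face is 30 to 56 mm in +y from this point, different each time and not reported: find it by feel. The platen is sprung: 4 N per mm, 8 mm travel; above 25 N the load cell is overloaded.
- rod (a joint): advance of the sliding rod in m, 0 (fully back) to 0.102, growing towards the load cell (+y of the stand). Steel rod 14 mm, axis 55 mm above the bench, white disc 32 mm on its front end, upright thumb plate on its tail. With the lever open it slides with about 8 N of drag and stays where it is left, holding up to about 8 N against the sprung platen.
- rod_plate (a point): upper part of the thumb plate, on its centre, 84 mm above the bench. The plate is 30 mm wide (across the rod, x of the stand), 12 mm thick (along the rod), from 44 to 96 mm above the bench; push its -y face, or pinch it, to advance the rod.
- rod_face (a point): centre of the flat front face of the rod's white disc, 55 mm above the bench; this face pushes the plug.
- plug: white plastic reference plug, cylinder 36 mm across and 30 mm long, 100 g, lying loose in the V-cradle in line with the rod; origin at its centre, y along its axis.
- lever (a joint): angle of the cam lever in rad, growing clockwise seen from above. 0 fully open (as it starts): lever points to the stand's +x, turned 0.35 rad towards +y. 1.75 closed stop: lever lies along the rod pointing to its tail, 1.40 rad clockwise from +x. Sprung over centre: it falls back open if let go before about 1.45; beyond that it snaps by itself to the stop and stays.
- lever_pivot (a point): point on the lever's upright pivot axis, 92 mm above the bench. Turning the lever takes up to about 9 N at the knob.
- lever_knob (a point): middle of the lever's upright black knob, 92 mm above the bench; knob 16 mm across, from 64 to 110 mm above the bench, 80 mm from the pivot axis. The flat steel bar below it is 14 mm wide, from 65 to 74 mm above the bench.
- weight: bystander, to be left alone: brass lab weight, 36 mm wide, 50 mm tall; origin under its centre
- probe: bystander, to be left alone: spare white probe, disc 44 mm with upright stem, 45 mm tall; origin under its centre
- wingnut: bystander, to be left alone: steel wing nut, 32 mm; origin under its centre
- beaker: bystander, to be left alone: clear plastic beaker 70 mm wide, 90 mm tall; origin under its centre
- wrench: bystander, to be left alone: 150 mm wrench lying flat; origin under its centre (middle of the tool)
- bowl: bystander, to be left alone: steel bowl 100 mm wide, 45 mm tall; origin under its centre
- jar: bystander, to be left alone: jar 60 mm wide, 85 mm tall; origin under its centre
Not all that is in view belongs to the job. Leave any orange look-alike of the plug alone.

How it is judged:
By the outcome, as a careful person would: the job done as asked, in the order asked, and still so for the second after the job is handed in, with the robot touching nothing.
It also fails if it takes over 61 s, if anything falls off the work surface, if the arm or the gripper's body presses on something with over 40 N, if the wrist force passes 120 N, or if a joint passes its speed limit or range.

## Working session

There is one attempt and no reset: what is moved stays moved. The work goes in short steps, Python scripts to look and compute and a tool call to move; the robot and the scene stay as the last step left them, time stands still between calls to the robot, and variables do not carry over. Pictures are saved under pics/ and viewed, and the job is handed in when it is done.

Besides the shell and the picture viewer there is one more tool, called as name(argument=value, ...), one argument or row to a line, values as JSON. play_rows: Moves the arm, as the interface text tells. Its arguments: {"type":"object","properties":{"deltas":{"type":"string"}},"required":["deltas"]}

```bash
mkdir -p pics; ls
cat > h.py <<'E'
import numpy as np, cv2
from scipy.spatial.transform import Rotation as R
from plant import manip
def save(n,im): cv2.imwrite('pics/'+n,im[:,:,::-1])
def cam(n):
    c=manip.camera_model(n); A=np.array(c['attitude']); 
    if A.shape!=(3,3): A=R.from_rotvec(A).as_matrix() if A.size==3 else None
    return np.array(c['mtx']),np.array(c['origin']),A
def ray(n,uv,c=None):
    K,o,A=c or cam(n); d=A@np.linalg.inv(K)@np.array([uv[0],uv[1],1.]); return o,d
def atz(n,uv,z,c=None):
    o,d=ray(n,uv,c); return o+d*(z-o[2])/d[2]
def atd(n,uv,dep,c=None):
    o,d=ray(n,uv,c); v=int(round(uv[1]));u=int(round(uv[0])); return o+d*dep[v,u]
def proj(n,p,c=None):
    K,o,A=c or cam(n); q=K@(A.T@(np.array(p)-o)); return q[:2]/q[2]
E
python3 - <<'E'
from h import *
print(manip.state())
for n in ['scene','top','wrist']:
    im,d=manip.get_image(n); save(n+'0.png',im); np.save('pics/'+n+'0.npy',d); print(n,manip.camera_model(n))
    for k in ['rod_plate','rod_face','plug','lever_pivot','lever_knob','cradle','stand']:
        print(k,[(np.round(r['at'],1),round(r['score'],2)) for r in manip.spot_point(n,k)][:3])
E
```

```text
pics
{'time_s': 0.0, 'joints': array([ 1.10220045e+00,  1.16501303e-01,  1.44229879e+00,  2.07544132e-06,
        1.58399875e+00, -3.77999966e-02]), 'joint_velocities': array([ 3.07435158e-04,  2.49343278e-05,  7.49204047e-04, -1.43893664e-03,
       -1.40178922e-03,  1.15587390e-03]), 'joint_torque': array([ 4.51295113e-03, -7.31990290e+01, -6.32502437e+01,  2.80501345e-04,
        5.96446189e-03,  1.44077740e-05]), 'eef_pos': array([0.28179273, 0.61314479, 0.23053103]), 'ee_rot': array([-6.71406877e-01, -3.06869725e+00,  1.83327461e-03]), 'contact_force': array([-0.3370754 ,  0.12284492,  0.10475638]), 'torque': array([ 0.06203439, -0.02126281, -0.02799743]), 'gripper_width': 1.0019114734299526}
scene {'mtx': array([[403.67454305,   0.        , 316.27677313],
       [  0.        , 403.67454305, 199.1861181 ],
       [  0.        ,   0.        ,   1.        ]]), 'origin': array([1.2226081 , 0.07398863, 0.71485396]), 'attitude': array([-1.66696315, -1.84754313,  0.80894103])}
rod_plate [(array([289. , 175.5]), 0.74), (array([344.4, 193.3]), 0.51)]
rod_face [(array([365.2, 198.1]), 0.
[... 642 characters left out ...]
3, 212.9]), 0.68)]
plug [(array([265. , 214.5]), 0.7), (array([256., 265.]), 0.6), (array([299.6, 172.4]), 0.49)]
lever_pivot [(array([298.9, 201. ]), 0.89)]
lever_knob [(array([293. , 176.1]), 0.74)]
cradle [(array([262.3, 216.3]), 0.75)]
stand [(array([298.5, 220.3]), 0.82), (array([263. , 215.4]), 0.59), (array([335.8, 177.5]), 0.3)]
wrist {'mtx': array([[279.69846617,   0.        , 323.83713167],
       [  0.        , 279.69846617, 193.9228239 ],
       [  0.        ,   0.        ,   1.        ]]), 'origin': array([0.22278555, 0.6403551 , 0.37424104]), 'attitude': array([2.45221654, 1.57213081, 0.20833144])}
rod_plate []
rod_face []
plug []
lever_pivot []
lever_knob []
cradle []
stand []
```

View pics/scene0.png

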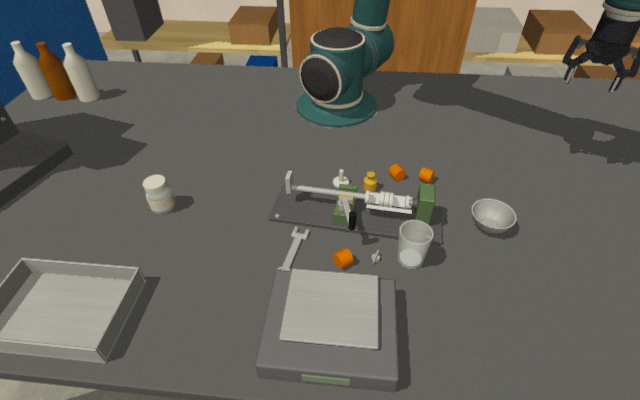

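View pics/top0.png

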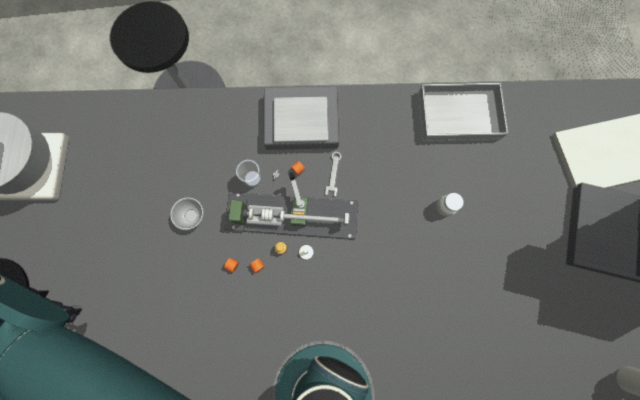

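Run:
```python
import cv2
a=cv2.imread('pics/scene0.png')[130:270,260:460]; cv2.imwrite('pics/scene0c.png',cv2.resize(a,None,fx=4,fy=4,interpolation=2))
a=cv2.imread('pics/top0.png')[150:290,220:400]; cv2.imwrite('pics/top0c.png',cv2.resize(a,None,fx=4,fy=4,interpolation=2))
```

```text
(no output)
```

View pics/scene0c.png

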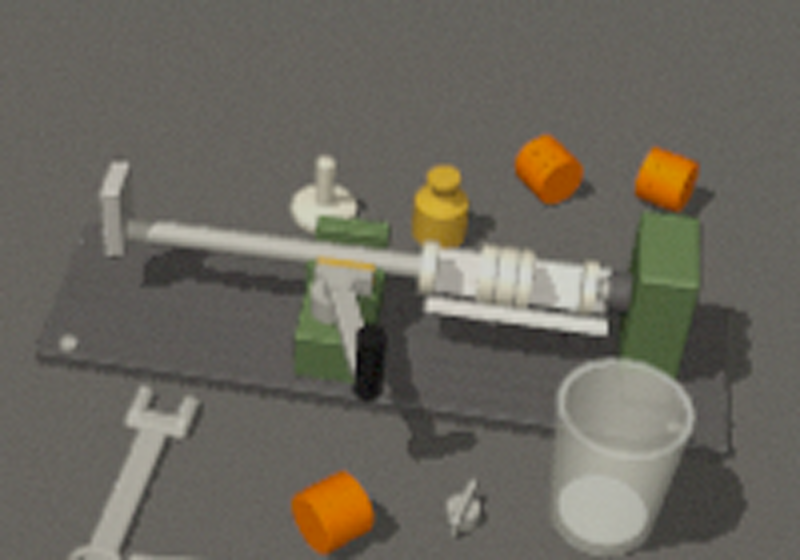

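View pics/top0c.png

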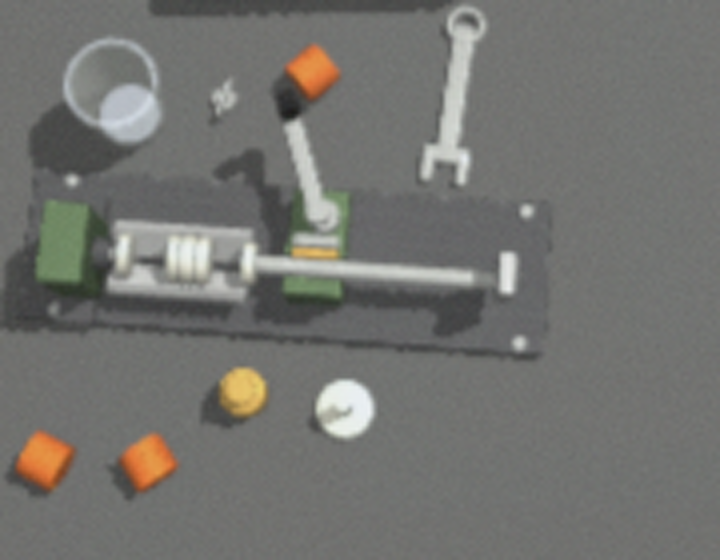

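The top view shows the stand lying along world y with the load-cell post at (236,211), platen side (250,213), white ribbed plug (266,215), rod disc (281,213), thumb plate (346,217) and lever knob (292,176). The scene view agrees. The three orange cylinders at (231,265), (257,266) and (298,168) are decoys. Only the white plug lies in the cradle, so that is the one meant.

Run:
```python
from h import *
pts={'rod_plate':((289,175.5),(344.6,216.8)),'rod_face':((365.2,198.1),(281.3,212.9)),'plug':((384.7,197.2),(265,214.5)),'pivot':((344.3,193.1),(298.9,201)),'knob':((353.3,219.9),(293,176.1)),'cradle':((391.2,195.4),(262.3,216.3))}
cs,ct=cam('scene'),cam('top')
for k,(a,b) in pts.items():
    o1,d1=ray('',a,cs);o2,d2=ray('',b,ct);d1/=np.linalg.norm(d1);d2/=np.linalg.norm(d2)
    s=np.linalg.lstsq(np.c_[d1,-d2],o2-o1,rcond=None)[0]
    p=o1+s[0]*d1;q=o2+s[1]*d2
    print(k,np.round((p+q)/2,4),'gap',round(np.linalg.norm(p-q)*1e3,1))
D=np.load('pics/top0.npy');S=np.load('pics/scene0.npy')
for n,uv in dict(plate=(346,217),knob=(292,176),piv=(299,202),post=(236,211),rod1=(300,214.5),rod2=(330,217)).items():
    print(n,np.round(atd('',uv,D,ct),4))
```

```text
rod_plate [ 0.4956 -0.0771  0.0945] gap 4.1
rod_face [0.518  0.1086 0.0581] gap 7.3
plug [0.5136 0.1557 0.0612] gap 10.2
pivot [0.5454 0.0565 0.0946] gap 1.3
knob [0.623  0.0769 0.0896] gap 5.7
cradle [0.5081 0.1672 0.0627] gap 2.9
plate [ 0.4947 -0.0791  0.0944]
knob [0.618  0.0758 0.1086]
piv [0.5463 0.0577 0.0766]
post [0.5199 0.2407 0.0947]
rod1 [0.5122 0.0562 0.0549]
rod2 [ 0.5015 -0.0339  0.0604]
```

Run:
```python
from h import *
s=manip.state();T=R.from_rotvec(s['ee_rot']).as_matrix();print(np.round(T,3))
K,o,A=cam('wrist');print('cam in tool',np.round(T.T@(o-s['eef_pos']),4));print(np.round(T.T@A,3))
yaw=-0.1
# target: tool z down, tool y = +-(stand y)
for sg in (1,-1):
    y=sg*np.array([-np.sin(yaw),np.cos(yaw),0]);z=np.array([0,0,-1.]);x=np.cross(y,z)
    G=np.c_[x,y,z];print(sg,'turn tool',R.from_matrix(T.T@G).as_rotvec().round(3))
    p=np.array([.52,.03,.30]);print('shift',(T.T@(p-s['eef_pos'])).round(3))
```

```text
[[-0.909  0.418 -0.   ]
 [ 0.418  0.909  0.   ]
 [ 0.    -0.    -1.   ]]
cam in tool [ 6.500e-02 -1.000e-04 -1.429e-01]
[[ 0.    -0.966 -0.26 ]
 [ 1.     0.     0.   ]
 [-0.    -0.26   0.966]]
1 turn tool [-0.    -0.    -0.331]
shift [-0.46  -0.431 -0.069]
-1 turn tool [-0.     0.     2.811]
shift [-0.46  -0.431 -0.069]
```

play_rows(
  deltas="0 -0.05 -0.04 -0.01 0 0 -0.03; 0 -0.1 -0.08 -0.02 0 0 -0.06; 0 -0.15 -0.12 -0.03 0 0 -0.1; 0 -0.2 -0.16 -0.035 0 0 -0.13; 0 -0.25 -0.2 -0.04 0 0 -0.16; 0 -0.3 -0.24 -0.045 0 0 -0.2; 0 -0.35 -0.28 -0.05 0 0 -0.23; 0 -0.4 -0.32 -0.06 0 0 -0.27; 0 -0.45 -0.36 -0.065 0 0 -0.3; 0 -0.488 -0.396 -0.069 0 0 -0.331",
)

```text
time_s: 2.2
eef_pos: [0.5041, 0.1671, 0.2886]
ee_rot: [0.155, 3.137, 0.0]
contact_force: [0.3, 0.6, 0.4]
gripper_width: -0.003
```

```bash
cat > look.py <<'E'
from h import *
import sys,json
tag=sys.argv[1]; names=sys.argv[2:] or ['rod_plate','rod_face','plug','lever_pivot','lever_knob','cradle','stand']
c=cam('wrist'); s=manip.state(); im,d=manip.get_image('wrist'); save(f'w{tag}.png',im)
out={}
zs=dict(rod_plate=.084,rod_face=.055,plug=.055,lever_pivot=.092,lever_knob=.092,cradle=.055,stand=0)
for k in names:
    r=[x for x in manip.spot_point('wrist',k)]
    out[k]=[list(map(float,x['at'])) for x in r]
    print(k,[(np.round(x['at'],1),round(x['score'],2),atz('',x['at'],zs[k],c).round(4)) for x in r][:3])
np.savez(f'pics/w{tag}.npz',K=c[0],o=c[1],A=c[2],d=d,im=im); json.dump(out,open(f'pics/w{tag}.json','w'))
print(s['eef_pos'],s['ee_rot'],s['joints'].round(2),s['contact_force'])
E
python3 look.py 1
```

```text
rod_plate [(array([126.3, 185. ]), 0.78, array([ 0.4962, -0.0856,  0.084 ]))]
rod_face [(array([283.7, 177.7]), 0.79, array([0.5121, 0.1107, 0.055 ]))]
plug [(array([387.4,  59. ]), 0.78, array([0.3766, 0.2582, 0.055 ])), (array([315.5, 176.5]), 0.76, array([0.5147, 0.1543, 0.055 ])), (array([333.6,  61.3]), 0.7, array([0.3727, 0.1919, 0.055 ]))]
lever_pivot [(array([241.8, 211.8]), 0.95, array([0.5438, 0.0575, 0.092 ]))]
lever_knob [(array([270.5, 267.2]), 0.66, array([0.6256, 0.0823, 0.092 ]))]
cradle [(array([321. , 177.3]), 0.67, array([0.5166, 0.1617, 0.055 ])), (array([473.7, 158.3]), 0.57, array([0.5108, 0.3692, 0.055 ]))]
stand [(array([285.3, 109.3]), 0.69, array([0.4208, 0.1179, 0.    ])), (array([260. , 171.1]), 0.66, array([0.5087, 0.0661, 0.    ]))]
[0.50407403 0.16705561 0.28860028] [1.54568434e-01 3.13706928e+00 4.48687673e-04] [ 0.27 -0.21  1.66  0.    1.69 -1.2 ] [0.29383568 0.64433214 0.35180328]
```

View pics/w1.png

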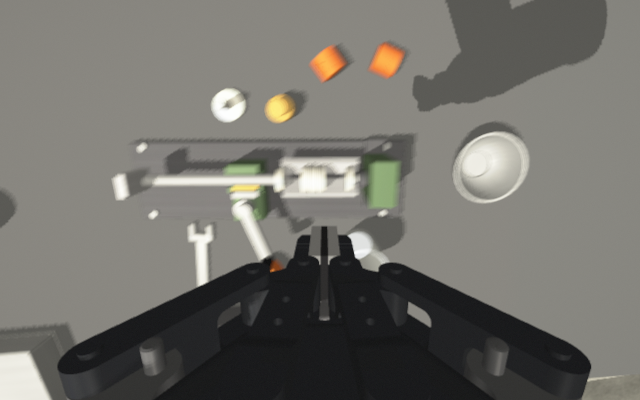

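The wrist view shows plate (123,186), disc (280,179), plug (314,178), platen (352,178), pivot (242,210). Decoys at (327,64) and (387,60) lie outside the stand. The stand is aligned with the tool to within about 0.01 rad.

```bash
cat > cloud.py <<'E'
from h import *
import sys
z=np.load(sys.argv[1]);K,o,A,d=z['K'],z['o'],z['A'],z['d']
v,u=np.mgrid[:400,:640]
P=(np.stack([(u-K[0,2])/K[0,0],(v-K[1,2])/K[1,1],np.ones_like(u)],-1)*d[...,None])@A.T+o
ok=d>0
def sel(n,c0,c1,r0,r1,z0,z1):
    m=np.zeros_like(ok);m[r0:r1,c0:c1]=1;m&=ok&(P[...,2]>z0)&(P[...,2]<z1);q=P[m]
    print(n,len(q),'min',q.min(0).round(4) if len(q) else '','max',q.max(0).round(4) if len(q) else '','mean',q.mean(0).round(4) if len(q) else '',)
    return q
E
python3 - pics/w1.npz <<'E'
exec(open('cloud.py').read())
p=sel('plate',105,140,165,210,.085,.11)
k=sel('knob',255,290,225,262,.07,.12)
q=sel('disc',272,290,160,200,.062,.09)
pl=sel('plug',300,328,160,200,.062,.09)
pt=sel('platen',340,362,160,200,.062,.09)
r=sel('rod',150,225,170,192,.045,.075);print('rod fit',np.polyfit(r[:,1],r[:,0],1))
h=sel('base',135,395,140,220,.005,.02)
box=cv2.minAreaRect((h[:,:2]*1000).astype(np.float32));print(box)
E
```

```text
plate 366 min [ 0.4771 -0.0873  0.0851] max [ 0.5073 -0.0731  0.0983] mean [ 0.4919 -0.0781  0.0936]
knob 371 min [0.5694 0.0626 0.0702] max [0.624  0.0852 0.0931] mean [0.5994 0.0732 0.0755]
disc 161 min [0.4956 0.0962 0.062 ] max [0.525  0.1145 0.0726] mean [0.5091 0.1086 0.0678]
plug 540 min [0.4975 0.1382 0.062 ] max [0.5314 0.17   0.0751] mean [0.5132 0.1543 0.0701]
platen 150 min [0.5048 0.1982 0.062 ] max [0.5337 0.2159 0.0731] mean [0.5183 0.2045 0.0675]
rod 840 min [ 0.4845 -0.0769  0.0454] max [0.5097 0.0327 0.0642] mean [ 0.4974 -0.0196  0.06  ]
rod fit [0.08300649 0.49901879]
base 11287 min [ 0.4426 -0.1241  0.009 ] max [0.5982 0.2733 0.02  ] mean [0.5139 0.0473 0.0123]
((519.8623657226562, 78.45543670654297), (396.5334167480469, 118.38995361328125), 84.37799072265625)
```

play_rows(
  deltas="0 -0.002 -0.05 0.01 0 0 -0.01; 0 -0.004 -0.1 0.02 0 0 -0.01; 0 -0.006 -0.15 0.03 0 0 -0.01; 0 -0.008 -0.2 0.04 0 0 -0.01; 0 -0.01 -0.25 0.06 0 0 -0.01; 0 -0.0128 -0.282 0.08 0 0 -0.01; 0 -0.0128 -0.282 0.1 0 0 -0.01; 0 -0.0128 -0.282 0.12 0 0 -0.01; 0 -0.0128 -0.282 0.12 0 0 -0.01",
)

```text
time_s: 3.5
eef_pos: [0.4873, -0.1109, 0.1653]
ee_rot: [-0.137, -3.135, -0.002]
contact_force: [-0.6, 0.6, -0.4]
gripper_width: -0.002
```

```bash
python3 look.py 2; python3 - pics/w2.npz <<'E'
exec(open('cloud.py').read())
m=ok&(P[...,2]>.085)&(P[...,2]<.105)&(abs(P[...,0]-.49)<.03)&(abs(P[...,1]+.08)<.025)
v_,u_=np.where(m);print(u_.min(),u_.max(),v_.min(),v_.max());q=P[m];print(q.min(0),q.max(0),np.median(q,0))
E
```

```text
rod_plate [(array([358.7, 204.1]), 0.75, array([ 0.4937, -0.0823,  0.084 ])), (array([487.9, 183.1]), 0.53, array([0.485 , 0.0246, 0.084 ])), (array([547.2, 328.2]), 0.38, array([0.6328, 0.0898, 0.084 ]))]
rod_face [(array([564.7, 196.8]), 0.92, array([0.5126, 0.1143, 0.055 ])), (array([ 84.6, 246.7]), 0.56, array([ 0.523 , -0.3511,  0.055 ]))]
plug [(array([606.8, 195.9]), 0.88, array([0.5152, 0.1536, 0.055 ])), (array([634.7,  31.8]), 0.74, array([0.3762, 0.1525, 0.055 ])), (array([358.8, 205.7]), 0.67, array([ 0.5044, -0.0793,  0.055 ]))]
lever_pivot [(array([525.1, 254.9]), 0.7, array([0.5487, 0.0554, 0.092 ]))]
lever_knob [(array([546.7, 330. ]), 0.95, array([0.6273, 0.0826, 0.092 ]))]
cradle []
stand [(array([488.1, 184.2]), 0.83, array([0.5095, 0.0736, 0.    ]))]
[ 0.48729439 -0.11090375  0.16533329] [-1.37205962e-01 -3.13462776e+00 -1.65048989e-03] [-0.27 -0.25  1.89  0.    1.5  -1.76] [-0.62772411  0.59369829 -0.44652714]
353 370 185 223
[ 0.47680474 -0.08792844  0.08506956] [ 0.50673478 -0.07392237  0.09785848] [ 0.49041155 -0.08130904  0.09595941]
```

View pics/w2.png

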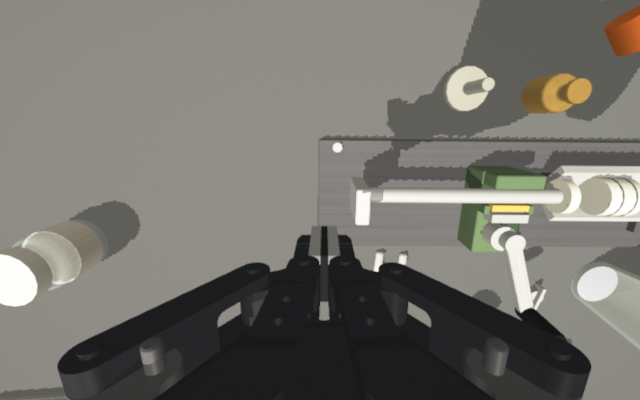

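The plate is at (361,203), with its rear face to the left of it, and the fingertips are behind that face. Its centre is (0.4915,-0.081) with the top at 96 mm, which matches the text.

play_rows(
  deltas="0 -0.002 -0.002 0.03 0 0 0; 0 -0.002 -0.002 0.06 0 0 0; 0 -0.002 -0.002 0.09 0 0 0; 0 -0.002 -0.002 0.1 0 0 0; 0 -0.002 -0.002 0.1 0 0 0; 0 -0.002 -0.002 0.1 0 0 0",
)

```text
time_s: 4.5
eef_pos: [0.491, -0.114, 0.0702]
ee_rot: [0.138, 3.136, -0.001]
contact_force: [0.5, -0.2, -0.5]
gripper_width: -0.0
```

play_rows(
  deltas="0 0 0.003 0 0 0 0; 0 0 0.006 0 0 0 0; 0 0 0.009 0 0 0 0; 0 0 0.012 0 0 0 0; 0 0 0.015 0 0 0 0; 0 0 0.018 0 0 0 0; 0 0 0.021 0 0 0 0; 0 0 0.024 0 0 0 0; 0 0 0.024 0 0 0 0",
)

```text
time_s: 5.4
eef_pos: [0.4932, -0.0904, 0.0705]
ee_rot: [0.138, 3.136, -0.003]
contact_force: [0.1, -5.7, 1.6]
gripper_width: 0.001
```

```bash
python3 - pics/w3.npz <<'E'
from h import *
im,d=manip.get_image('top'); save('t3.png',cv2.resize(im[150:290,220:400],None,fx=4,fy=4))
s=manip.state();print(s['eef_pos'],s['contact_force'],s['torque'])
E
```

```text
[ 0.4932542  -0.09039069  0.07043983] [-0.60447052 -5.43285126  1.30691841] [-0.83707169  0.02225338 -0.04197514]
```

View pics/t3.png

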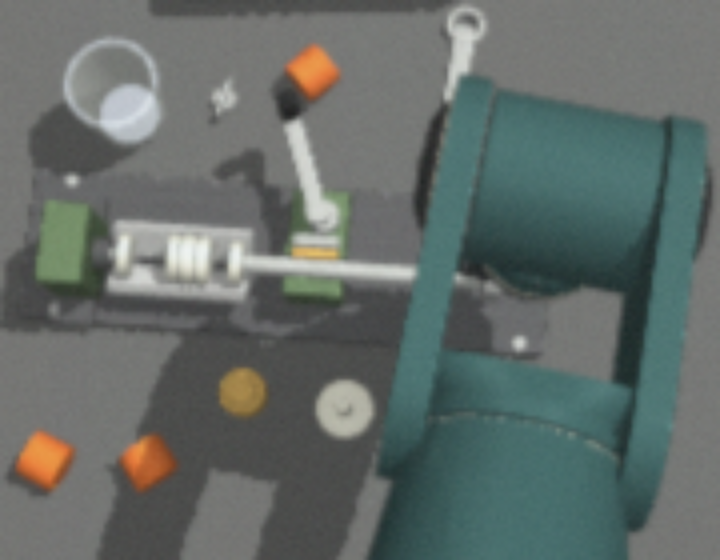

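play_rows(
  deltas="0 0 0.003 0 0 0 0; 0 0 0.006 0 0 0 0; 0 0 0.009 0 0 0 0; 0 0 0.012 0 0 0 0; 0 0 0.015 0 0 0 0; 0 0 0.018 0 0 0 0; 0 0 0.021 0 0 0 0; 0 0 0.024 0 0 0 0; 0 0 0.027 0 0 0 0; 0 0 0.03 0 0 0 0",
)

```text
time_s: 6.45
eef_pos: [0.496, -0.0612, 0.0705]
ee_rot: [0.138, 3.135, -0.006]
contact_force: [1.0, -10.8, -1.7]
gripper_width: -0.001
```

Run:
```python
from h import *
im,d=manip.get_image('top'); save('t4.png',cv2.resize(im[190:240,220:310],None,fx=8,fy=8,interpolation=2))
im,d=manip.get_image('scene'); save('s4.png',cv2.resize(im[160:250,340:450],None,fx=7,fy=6,interpolation=2))
s=manip.state();print(s['eef_pos'],s['contact_force'],s['torque'])
```

```text
[ 0.49604361 -0.06090167  0.07049579] [ 1.50367065 -7.34724622 -0.92514787] [-0.98552219 -0.25050867 -0.04485824]
```

View pics/t4.png

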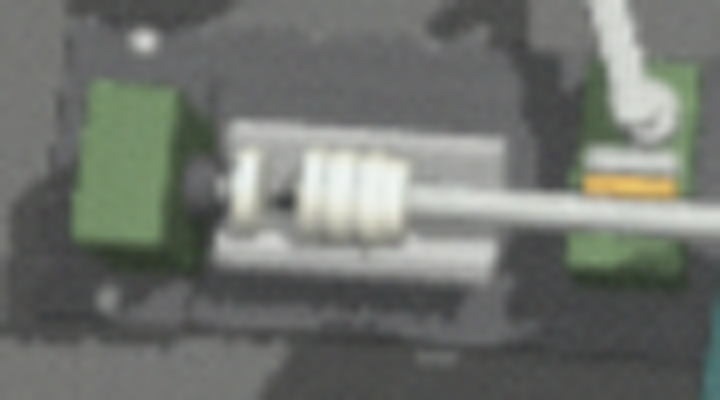

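View pics/s4.png

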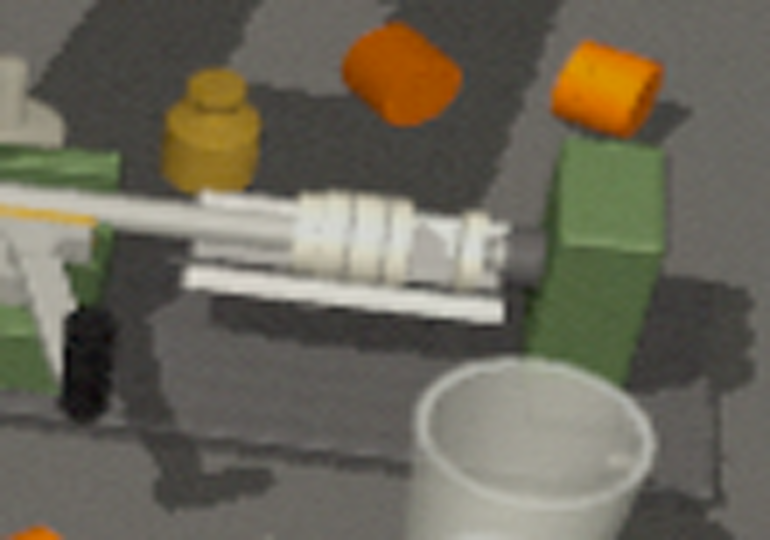

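Disc and plug are together (top crop, columns 300–408). The platen is at column 260 and the gap is about 14 mm. I'll advance 9 mm, then go by feel.

play_rows(
  deltas="0 0 0.002 0 0 0 0; 0 0 0.004 0 0 0 0; 0 0 0.006 0 0 0 0; 0 0 0.008 0 0 0 0; 0 0 0.009 0 0 0 0; 0 0 0.009 0 0 0 0",
)

```text
time_s: 7.15
eef_pos: [0.4969, -0.0525, 0.0705]
ee_rot: [0.138, 3.135, -0.008]
contact_force: [0.9, -7.6, 0.4]
gripper_width: -0.002
```

play_rows(
  deltas="0 0 0.001 0 0 0 0; 0 0 0.002 0 0 0 0",
)

```text
time_s: 7.35
eef_pos: [0.497, -0.0512, 0.0705]
ee_rot: [0.138, 3.135, -0.011]
contact_force: [-0.5, -10.3, -0.7]
gripper_width: -0.002
```

play_rows(
  deltas="0 0 0.001 0 0 0 0; 0 0 0.0015 0 0 0 0",
)

```text
time_s: 7.55
eef_pos: [0.4971, -0.0504, 0.0706]
ee_rot: [0.138, 3.135, -0.014]
contact_force: [-0.0, -8.7, -0.2]
gripper_width: -0.005
```

play_rows(
  deltas="0 0 0.001 0 0 0 0; 0 0 0.002 0 0 0 0; 0 0 0.002 0 0 0 0",
)

```text
time_s: 7.85
eef_pos: [0.4972, -0.049, 0.0706]
ee_rot: [0.139, 3.135, -0.016]
contact_force: [-1.2, -7.9, 0.6]
gripper_width: 0.005
```

play_rows(
  deltas="0 0 0.001 0 0 0 0; 0 0 0.0015 0 0 0 0; 0 0 0.0015 0 0 0 0",
)

```text
time_s: 8.15
eef_pos: [0.4973, -0.0481, 0.0706]
ee_rot: [0.139, 3.135, -0.019]
contact_force: [-0.2, -9.6, -0.5]
gripper_width: 0.001
```

Run:
```python
from h import *
im,d=manip.get_image('top'); save('t5.png',cv2.resize(im[190:240,220:310],None,fx=8,fy=8,interpolation=2))
s=manip.state();print(s['eef_pos'],s['contact_force'],s['torque'])
```

```text
[ 0.49732877 -0.04811166  0.07061498] [-0.1308516  -6.87803025 -0.84982003] [-1.21231666  0.06167677  0.01070501]
```

View pics/t5.png

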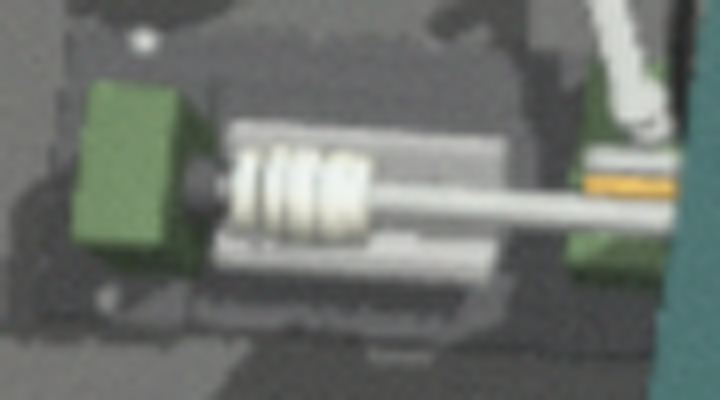

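play_rows(
  deltas="0 0 0.001 0 0 0 0; 0 0 0.0015 0 0 0 0; 0 0 0.0015 0 0 0 0",
)

```text
time_s: 8.5
eef_pos: [0.4974, -0.0472, 0.0706]
ee_rot: [0.139, 3.135, -0.022]
contact_force: [-1.0, -9.1, -0.7]
gripper_width: 0.002
```

play_rows(
  deltas="0 0 0.001 0 0 0 0; 0 0 0.0015 0 0 0 0; 0 0 0.0015 0 0 0 0",
)

```text
time_s: 8.8
eef_pos: [0.4975, -0.0464, 0.0706]
ee_rot: [0.139, 3.135, -0.025]
contact_force: [-1.6, -8.1, 1.0]
gripper_width: -0.002
```

play_rows(
  deltas="0 0 0.001 0 0 0 0; 0 0 0.0015 0 0 0 0; 0 0 0.0015 0 0 0 0",
)

```text
time_s: 9.1
eef_pos: [0.4976, -0.0455, 0.0707]
ee_rot: [0.14, 3.135, -0.027]
contact_force: [-0.3, -7.9, 1.0]
gripper_width: -0.001
```

play_rows(
  deltas="0 0 0.001 0 0 0 0; 0 0 0.0015 0 0 0 0; 0 0 0.0015 0 0 0 0",
)

```text
time_s: 9.4
eef_pos: [0.4976, -0.0446, 0.0707]
ee_rot: [0.14, 3.135, -0.03]
contact_force: [-0.0, -7.7, -0.6]
gripper_width: -0.003
```

Run:
```python
from h import *
im,d=manip.get_image('top'); save('t6.png',cv2.resize(im[190:240,220:310],None,fx=8,fy=8,interpolation=2))
im,d=manip.get_image('scene'); save('s6.png',cv2.resize(im[160:250,340:450],None,fx=7,fy=6,interpolation=2))
s=manip.state();print(s['eef_pos'],s['contact_force'],s['torque'])
```

```text
[ 0.49764714 -0.04461489  0.07070323] [-0.31699269 -8.19493821  0.66672556] [-1.21829858  0.09082757 -0.04670784]
```

View pics/t6.png

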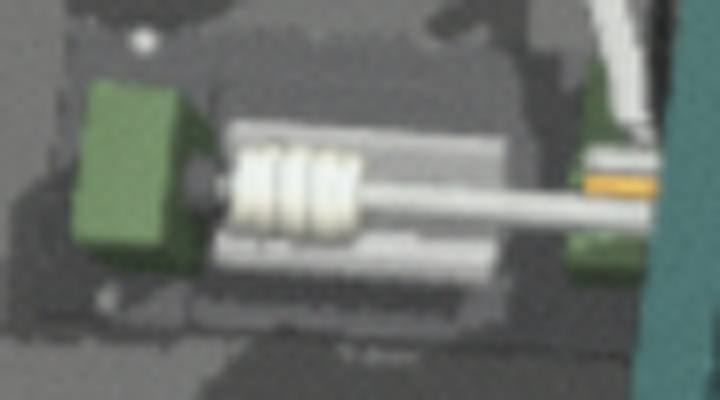

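View pics/s6.png

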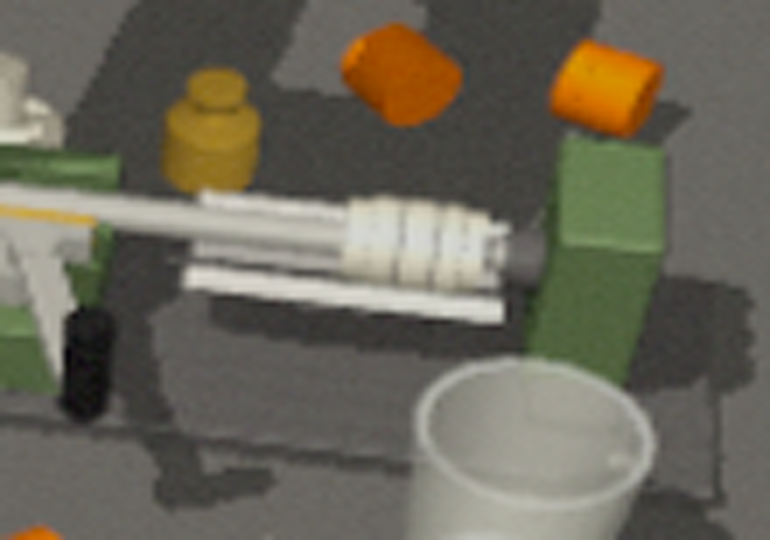

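play_rows(
  deltas="0 0 0.001 0 -0.0015 0 0; 0 0 0.0015 0 -0.0015 0 0; 0 0 0.0015 0 -0.0015 0 0",
)

```text
time_s: 9.8
eef_pos: [0.4977, -0.0439, 0.0707]
ee_rot: [0.14, 3.135, -0.031]
contact_force: [-0.7, -10.2, -0.3]
gripper_width: 0.001
```

play_rows(
  deltas="0 0 0.001 0 -0.0015 0 0; 0 0 0.0015 0 -0.0015 0 0; 0 0 0.0015 0 -0.0015 0 0",
)

```text
time_s: 10.1
eef_pos: [0.4978, -0.0433, 0.0707]
ee_rot: [0.14, 3.135, -0.032]
contact_force: [-0.7, -11.0, -0.0]
gripper_width: -0.0
```

play_rows(
  deltas="0 0 0.001 0 -0.0015 0 0; 0 0 0.0015 0 -0.0015 0 0; 0 0 0.0015 0 -0.0015 0 0",
)

```text
time_s: 10.4
eef_pos: [0.4978, -0.0429, 0.0708]
ee_rot: [0.141, 3.135, -0.034]
contact_force: [-0.6, -13.2, 0.9]
gripper_width: -0.001
```

Run:
```python
from h import *
for i in range(4):
    im,d=manip.get_image('top'); s=manip.state();print(s['eef_pos'],s['contact_force'])
```

```text
[ 0.49780006 -0.04290739  0.07073197] [ -0.48620547 -13.31449732   0.25123288]
[ 0.49779782 -0.04292561  0.07073344] [ -2.10515769 -13.48206796  -0.6587342 ]
[ 0.49782437 -0.04292354  0.07074698] [ -0.01470332 -12.36867186   0.13155119]
[ 0.4977913  -0.04292885  0.07071562] [ -1.94916587 -13.10830515  -1.38073246]
```

play_rows(
  deltas="0 0 0.001 0 -0.0015 0 0; 0 0 0.0013 0 -0.0015 0 0; 0 0 0.0013 0 -0.0015 0 0",
)

```text
time_s: 10.9
eef_pos: [0.4978, -0.0428, 0.0708]
ee_rot: [0.141, 3.135, -0.036]
contact_force: [-1.9, -14.5, 0.4]
gripper_width: 0.002
```

Run:
```python
from h import *
for i in range(4):
    im,d=manip.get_image('top'); s=manip.state();print(s['eef_pos'],s['contact_force'])
save('t7.png',cv2.resize(im[190:240,220:310],None,fx=8,fy=8,interpolation=2))
```

```text
[ 0.49779675 -0.04280574  0.070746  ] [ -1.08234727 -14.23473659   0.17816626]
[ 0.49780643 -0.04280071  0.07073531] [ -1.4850778  -14.96726031  -0.33791753]
[ 0.49783159 -0.0428039   0.0707807 ] [ -1.22197487 -13.76176609  -0.09649236]
[ 0.49782421 -0.0428057   0.07075638] [ -1.61242362 -13.62377062  -1.14037759]
```

Contact felt: the force rose from about 8 N to 14 N, so the spring carries about 6 N. Now I back off.

play_rows(
  deltas="0 0 -0.005 0 0.017 0 0; 0 0 -0.015 0 0.017 0 0; 0 0 -0.025 -0.01 0.017 0 0; 0 0 -0.025 -0.04 0.017 0 0; 0 0 -0.025 -0.08 0.017 0 0; 0.05 -0.03 0.01 -0.12 0.017 0 0; 0.05 -0.06 0.05 -0.13 0.017 0 0; 0.05 -0.08 0.08 -0.13 0.017 0 0; 0.05 -0.08 0.09 -0.13 0.017 0 0; 0.05 -0.08 0.09 -0.13 0.017 0 0",
)

```text
time_s: 12.1
eef_pos: [0.5855, 0.0433, 0.199]
ee_rot: [0.139, 3.137, -0.062]
contact_force: [0.1, 0.5, -0.7]
gripper_width: 0.592
```

```bash
python3 look.py 8; python3 - pics/w8.npz <<'E'
exec(open('cloud.py').read())
m=ok&(P[...,2]>.1)&(P[...,2]<.115)&(abs(P[...,0]-.625)<.03)&(abs(P[...,1]-.08)<.025)
q=P[m];print(len(q),q.min(0),q.max(0),q.mean(0)) if m.any() else 0
im,d=manip.get_image('top');save('t8.png',cv2.resize(im[150:250,220:370],None,fx=5,fy=5,interpolation=2))
E
```

```text
rod_plate [(array([246.2, 103. ]), 0.97, array([ 0.5013, -0.0233,  0.084 ])), (array([406.1, 217.6]), 0.46, array([0.6197, 0.1153, 0.084 ]))]
rod_face [(array([457.5, 102.2]), 0.8, array([0.5168, 0.1721, 0.055 ]))]
plug [(array([347.8, 243.8]), 0.81, array([0.6571, 0.0577, 0.055 ])), (array([469.7,  98.4]), 0.68, array([0.5144, 0.1834, 0.055 ])), (array([448.4, 103.5]), 0.61, array([0.5173, 0.1636, 0.055 ]))]
lever_pivot [(array([339.7, 146. ]), 0.67, array([0.5452, 0.0564, 0.092 ]))]
lever_knob [(array([371.7, 226.9]), 0.96, array([0.6236, 0.081 , 0.092 ]))]
cradle [(array([449.1, 102.7]), 0.94, array([0.5166, 0.1642, 0.055 ]))]
stand [(array([351. , 103.8]), 0.93, array([0.5069, 0.0737, 0.    ]))]
[0.58551878 0.04327951 0.19904247] [ 0.13871807  3.13654922 -0.06195645] [ 0.05 -0.06  1.68 -0.04  1.53 -1.43] [ 0.05694685  0.50240545 -0.6612701 ]
180 [0.61520109 0.06949771 0.10001594] [0.63020705 0.08412886 0.1117028 ] [0.6203551  0.07479032 0.10798876]
```

View pics/w8.png

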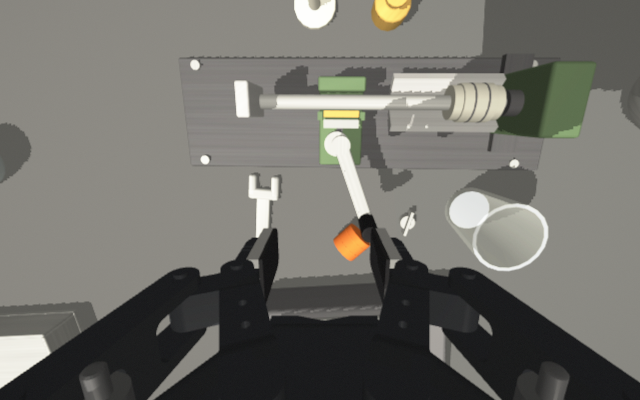

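View pics/t8.png

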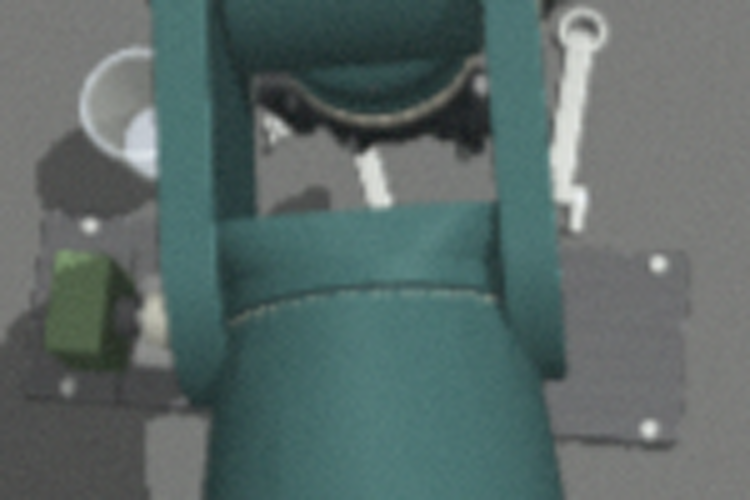

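The wrist view shows the disc, plug and platen in a tight stack at (455–515,102). The knob is at (372,227), with the lever running to the pivot at (340,145). Knob ≈ (0.6225,0.077), pivot ≈ (0.545,0.0565), radius 80 mm as stated. The orange decoy at (351,242) is below the knob, so I stay above it.

play_rows(
  deltas="0.045 -0.01 0.01 0.01 -0.01 0 -0.08; 0.045 -0.018 0.02 0.02 -0.02 0 -0.16; 0.045 -0.026 0.03 0.03 -0.03 0 -0.24; 0.045 -0.034 0.0395 0.045 -0.039 0 -0.32; 0.045 -0.034 0.0395 0.052 -0.039 0 -0.353; 0.045 -0.034 0.0395 0.052 -0.039 0 -0.353; 0.045 -0.034 0.0395 0.052 -0.039 0 -0.353",
)

```text
time_s: 13.25
eef_pos: [0.6226, 0.076, 0.1462]
ee_rot: [0.408, -3.112, 0.001]
contact_force: [0.3, -0.6, 0.5]
gripper_width: 0.528
```

```bash
python3 look.py 9 lever_knob lever_pivot rod_plate; python3 - pics/w9.npz <<'E'
exec(open('cloud.py').read())
s=manip.state();T=R.from_rotvec(s['ee_rot']).as_matrix();print(T.round(3))
q=(P-s['eef_pos'])@T; 
m=ok&(P[...,2]>.1)&(P[...,2]<.115)&(abs(P[...,0]-.625)<.03)&(abs(P[...,1]-.08)<.025)
if m.any(): print(m.sum(),P[m].min(0),P[m].max(0),'tool',q[m].min(0),q[m].max(0))
p=np.array([.6225,.077,.092]);print('knob rel tool',T.T@(p-s['eef_pos']), 'px',proj('',p,(K,o,A)))
E
```

```text
lever_knob [(array([329.8, 213.8]), 0.92, array([0.6246, 0.0806, 0.092 ]))]
lever_pivot [(array([324.1,  97.9]), 0.85, array([0.5467, 0.0553, 0.092 ]))]
rod_plate [(array([327.1,  99.1]), 0.69, array([0.5463, 0.0574, 0.084 ]))]
[0.62259595 0.07601766 0.14617285] [ 4.08245629e-01 -3.11219819e+00  1.23185365e-03] [ 0.08  0.05  1.65 -0.    1.44 -1.75] [ 0.2663625  -0.56616507  0.549727  ]
[[-0.966 -0.258 -0.002]
 [-0.258  0.966 -0.001]
 [ 0.002 -0.001 -1.   ]]
463 [0.61546483 0.0694945  0.1000983 ] [0.63072909 0.08492817 0.11201848] tool [-0.00833071 -0.00675561  0.03454961] [0.00721392 0.00871829 0.04648299]
knob rel tool [-8.55296522e-05  9.89003928e-04  5.45763164e-02] px [325.90723522 210.09026928]
```

View pics/w9.png

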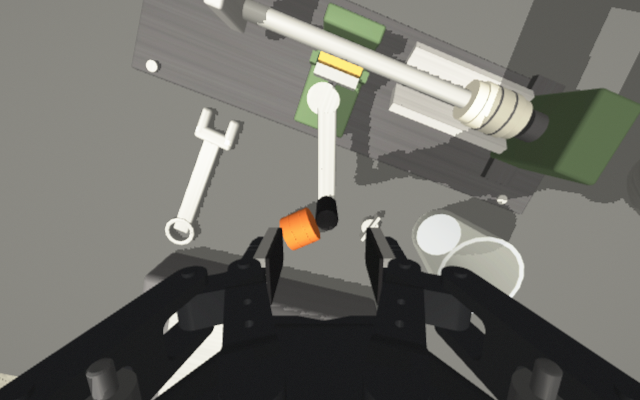

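The knob (326,212) is centred between the fingers, with the lever bar pointing straight along tool x. Descending around it.

play_rows(
  deltas="0.045 0 0.001 0.025 0 0 0; 0.045 0 0.001 0.05 0 0 0; 0.045 0 0.001 0.065 0 0 0; 0.045 0 0.001 0.071 0 0 0; 0.045 0 0.001 0.071 0 0 0; 0.045 0 0.001 0.071 0 0 0",
)

```text
time_s: 14.05
eef_pos: [0.6229, 0.077, 0.0767]
ee_rot: [0.409, -3.114, 0.001]
contact_force: [-0.1, 0.6, 0.3]
gripper_width: 0.527
```

Run:
```python
import numpy as np
# tool frame: pivot at (+.08,0). clockwise world = + about tool z. TCP = piv + Rz(a)(-.08,0)
for a in np.arange(.1,1.01,.1): print(round(a,2), (.08-.08*np.cos(a)).round(4), (-.08*np.sin(a)).round(4))
```

```text
0.1 0.0004 -0.008
0.2 0.0016 -0.0159
0.3 0.0036 -0.0236
0.4 0.0063 -0.0312
0.5 0.0098 -0.0384
0.6 0.014 -0.0452
0.7 0.0188 -0.0515
0.8 0.0243 -0.0574
0.9 0.0303 -0.0627
1.0 0.0368 -0.0673
```

play_rows(
  deltas="0.045 0.0001 -0.004 0 0 0 0.05; 0.045 0.0004 -0.008 0 0 0 0.1; 0.045 0.0009 -0.012 0 0 0 0.15; 0.045 0.0016 -0.0159 0 0 0 0.2; 0.045 0.0025 -0.0198 0 0 0 0.25; 0.045 0.0036 -0.0236 0 0 0 0.3; 0.045 0.0063 -0.0312 0 0 0 0.4; 0.045 0.0098 -0.0384 0 0 0 0.5; 0.045 0.014 -0.0452 0 0 0 0.6; 0.045 0.0188 -0.0515 0 0 0 0.7",
)

```text
time_s: 15.05
eef_pos: [0.6185, 0.0224, 0.0781]
ee_rot: [0.689, 3.064, -0.0]
contact_force: [-0.4, 3.4, -0.5]
gripper_width: 0.531
```

```bash
cat > lev.py <<'E'
from h import *
s=manip.state();T=R.from_rotvec(s['ee_rot']).as_matrix()
piv=np.array([.5455,.0563]);p=s['eef_pos'];r=p[:2]-piv
a0=np.arctan2(r[1],r[0]);print('radius',np.linalg.norm(r),'cage lever angle',.265-a0,'tool',.265-np.arctan2(-T[1,0],-T[0,0]),'F',s['contact_force'],T[:,2].round(3),p, s['joints'].round(2))
pt=T.T@np.array([piv[0]-p[0],piv[1]-p[1],0]);print('pivot in tool',pt)
c=cam('wrist');im,d=manip.get_image('wrist');import sys;save(sys.argv[1],im)
E
python3 lev.py w10.png
```

```text
radius 0.08047417205352017 cage lever angle 0.6993201780980676 tool 0.7076519409951745 F [-0.38041605  3.40162035 -0.50057635] [ 0.001 -0.    -1.   ] [0.61850265 0.02243697 0.07812229] [-0.    0.08  1.74 -0.    1.33 -1.13]
pivot in tool [ 8.04713204e-02 -6.70461520e-04 -9.71326889e-05]
```

View pics/w10.png

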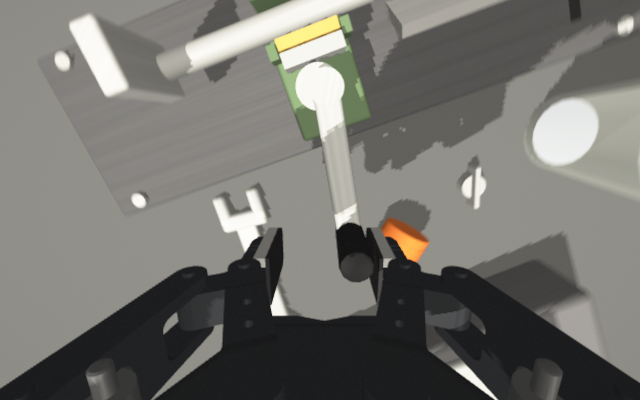

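The right finger is carrying the knob at (355,250) and the lever follows. Near the closed stop the front finger would pass close to the thumb plate (edge x≈0.516), so I narrow the cage and raise it slightly.

play_rows(
  deltas="0.026 0 -0.002 -0.01 0 0 0.02; 0.026 0.0001 -0.004 -0.01 0 0 0.05; 0.026 0.0004 -0.008 -0.01 0 0 0.1; 0.026 0.0016 -0.0159 -0.01 0 0 0.2; 0.026 0.0036 -0.0236 -0.01 0 0 0.3; 0.026 0.0063 -0.0312 -0.01 0 0 0.4; 0.026 0.0098 -0.0384 -0.01 0 0 0.5; 0.026 0.014 -0.0452 -0.01 0 0 0.6; 0.026 0.014 -0.0452 -0.01 0 0 0.6",
)

```text
time_s: 16.0
eef_pos: [0.586, -0.0134, 0.089]
ee_rot: [1.574, 2.716, 0.0]
contact_force: [1.2, -0.5, 0.9]
gripper_width: 0.307
```

```bash
python3 lev.py w11.png
```

```text
radius 0.08058920979825476 cage lever angle 1.3096839992066576 tool 1.3158000142005744 F [ 1.15663601 -0.46882151  0.89268697] [ 0.002 -0.001 -1.   ] [ 0.5859699 -0.0133908  0.0890482] [-0.07 -0.    1.8  -0.    1.34 -0.59]
pivot in tool [ 0.0805875  -0.00049262 -0.00017962]
```

View pics/w11.png

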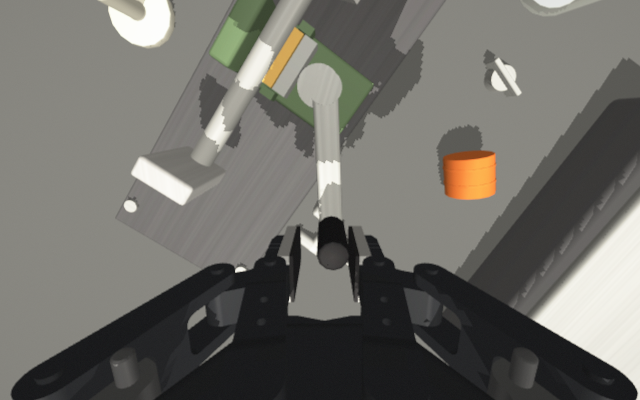

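play_rows(
  deltas="0.026 0.0001 -0.004 -0.004 0 0 0.05; 0.026 0.0004 -0.008 -0.004 0 0 0.1; 0.026 0.0009 -0.012 -0.004 0 0 0.15; 0.026 0.0016 -0.0159 -0.004 0 0 0.2; 0.026 0.0025 -0.0198 -0.004 0 0 0.25; 0.026 0.0036 -0.0236 -0.004 0 0 0.3; 0.026 0.0049 -0.0274 -0.004 0 0 0.35; 0.026 0.0063 -0.0312 -0.004 0 0 0.4; 0.026 0.0073 -0.0335 -0.004 0 0 0.43; 0.026 0.0073 -0.0335 -0.004 0 0 0.43",
)

```text
time_s: 17.05
eef_pos: [0.5536, -0.0235, 0.093]
ee_rot: [2.111, 2.323, 0.001]
contact_force: [-0.6, 0.7, 1.0]
gripper_width: 0.302
```

```bash
python3 lev.py w12.png
```

```text
radius 0.08021747263630415 cage lever angle 1.7346654376307544 tool 1.740427185178222 F [-0.56573807  0.65144792  0.98372432] [ 0.002 -0.001 -1.   ] [ 0.55359864 -0.02350761  0.09300475] [-0.09 -0.08  1.87 -0.    1.35 -0.18]
pivot in tool [ 0.08021606 -0.00046194 -0.00011397]
```

View pics/w12.png

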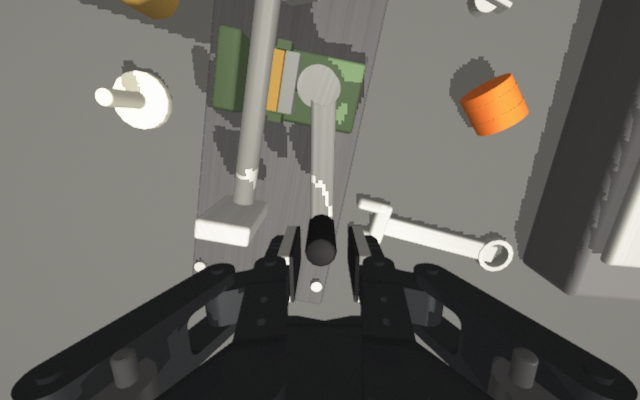

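The knob is at (320,240), centred in the cage at 1.74 rad and clear of both pads, so it has snapped to the stop. The lever lies nearly along the rod. Lifting straight up.

play_rows(
  deltas="0.026 0 0 -0.01 0 0 0; 0.026 0 0 -0.03 0 0 0; 0.026 0 0 -0.06 0 0 0; 0.026 0 0 -0.1 0 0 0; 0.026 -0.03 0 -0.13 0 0 0; 0.026 -0.05 0 -0.15 0 0 0; 0.026 -0.05 0 -0.15 0 0 0",
)

```text
time_s: 17.8
eef_pos: [0.5591, -0.0749, 0.2471]
ee_rot: [2.108, 2.32, 0.005]
contact_force: [0.8, 0.0, 0.6]
gripper_width: 0.302
```

```bash
python3 look.py 13
python3 - <<'E'
from h import *
im,d=manip.get_image('scene'); save('s13.png',cv2.resize(im[130:270,260:460],None,fx=4,fy=4,interpolation=2))
s=manip.state();print(s['eef_pos'],s['contact_force'])
E
```

```text
rod_plate [(array([266.5, 130.5]), 0.85, array([ 0.495 , -0.0284,  0.084 ]))]
rod_face []
plug [(array([421.5,  64.5]), 0.55, array([0.6567, 0.0574, 0.055 ]))]
lever_pivot [(array([322.6,  47.8]), 0.63, array([0.5471, 0.0553, 0.092 ])), (array([293.1,  49.9]), 0.26, array([0.5189, 0.0507, 0.092 ]))]
lever_knob [(array([323.6, 129.3]), 0.95, array([ 0.5554, -0.021 ,  0.092 ]))]
cradle []
stand [(array([292.8,  46.9]), 0.73, array([0.5079, 0.0727, 0.    ]))]
[ 0.55914685 -0.07492771  0.24710664] [2.1078419  2.32002392 0.00472302] [-0.18 -0.13  1.67 -0.    1.6  -0.27] [0.78423062 0.03474681 0.62547408]
[ 0.55801623 -0.07264205  0.24254245] [-0.57498636  0.25156726 -1.00699626]
```

View pics/w13.png

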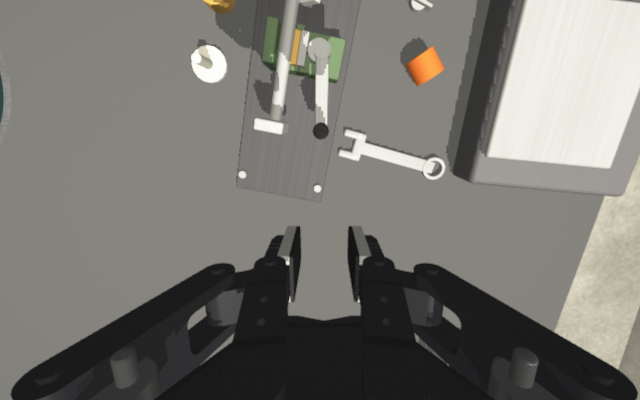

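View pics/s13.png

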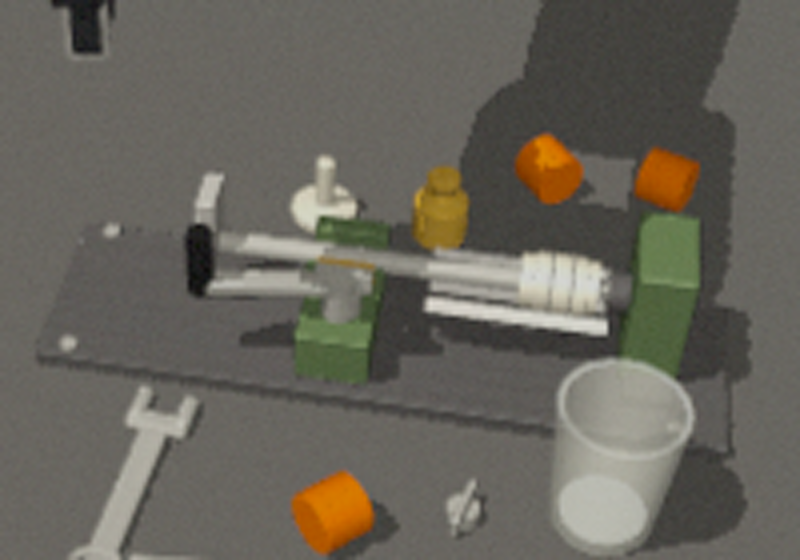

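play_rows(
  deltas="0.026 0.04 -0.01 0 0 0 0; 0.026 0.08 -0.03 0 0 0 0; 0.026 0.12 -0.04 0 0 0 0; 0.026 0.15 -0.05 0 0 0 0; 0.026 0.15 -0.05 0 0 0 0; 0.026 0.15 -0.05 0 0 0 0",
)

```text
time_s: 18.85
eef_pos: [0.4936, 0.0723, 0.2423]
ee_rot: [2.108, 2.327, 0.001]
contact_force: [0.1, 0.1, -0.4]
gripper_width: 0.307
```

```bash
python3 look.py 14 rod_face plug lever_knob
python3 - <<'E'
import cv2
a=cv2.imread('pics/w14.png'); cv2.imwrite('pics/w14c.png',cv2.resize(a[40:240,200:440],None,fx=3,fy=3,interpolation=2)[:600,:800])
E
```

```text
rod_face [(array([354. ,  90.5]), 0.66, array([0.5185, 0.1705, 0.055 ]))]
plug [(array([353.3,  76. ]), 0.93, array([0.5159, 0.1853, 0.055 ])), (array([231.4,  62.9]), 0.92, array([0.3826, 0.1853, 0.055 ])), (array([451.9, 189.6]), 0.76, array([0.6517, 0.0694, 0.055 ]))]
lever_knob [(array([350.8,  89.6]), 0.2, array([0.5118, 0.1673, 0.092 ]))]
[0.49357464 0.07234512 0.24233517] [2.10782641e+00 2.32652348e+00 7.60608996e-04] [ 0.1  -0.28  1.79 -0.    1.62 -0.  ] [ 0.13560849  0.126408   -0.38776455]
```

View pics/w14c.png

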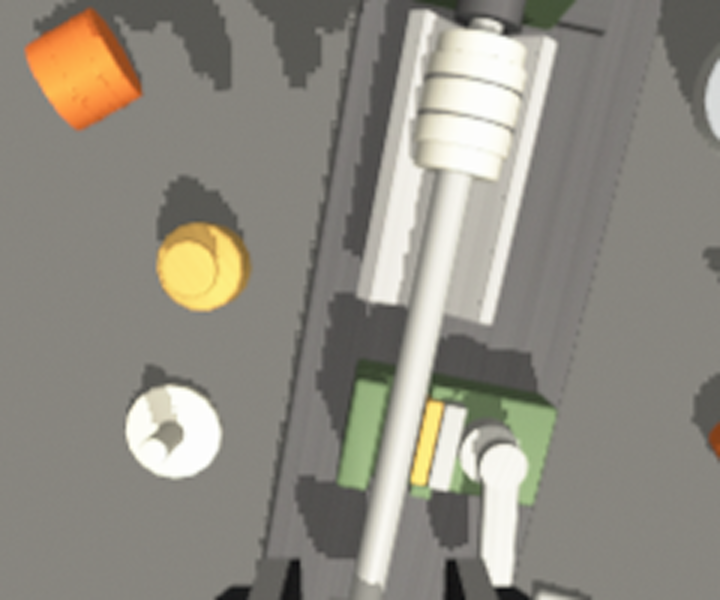

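The crop shows platen (480,45), plug (470,100) and disc (460,150) stacked with no gaps, and the lever lying back along the rod. The arm is clear.

```bash
python3 -c "
from h import *
print(manip.state()['time_s']);print(manip.sign_off())"
```

```text
19.05
the job is handed in; nothing more can be done
None
```

The plug is held against the load-cell platen, the cam lever is at its closed stop, and the job was handed in at 19.05 s of the 61 s allowed.

- **Push:** I slid the rod forward by its thumb plate with shut fingers. The push force rose from about 8 N of drag to about 14 N, so the platen spring carries roughly 6 N. That is well below the 25 N limit and within the 8 N the rod holds by itself with the lever open.
- **Lever:** I swung the knob clockwise between loosely opened fingers, following its arc until it snapped over. I then lifted off and moved the arm clear.
- **Last checks:**
  - The enlarged wrist picture shows platen, plug and disc stacked with no visible gap.
  - The lever measures about 1.73 rad from its knob and pivot; the stop is 1.75 rad, which is within measurement error.
  - The wrist force is about zero.
  - The bystanders that show in the last pictures look unmoved. I did not recheck the bowl and jar after the moves, but the arm did not go near them.
- **Not measured:** I did not measure the clamping force after the lever closed. I judged it only from the pictures.

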